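# Set out the model paints in their colour stands

## Robot

A 7-joint arm with a two-finger parallel gripper is mounted at the origin on a cart in front of the work surface, level with it; the furniture and walls round the work are solid. World frame = base frame: x ahead of the robot, y to its left, z up, the work surface at z = 0. Lengths are in m, angles in rad, forces in N, time in s.
With the tool pointing down it reaches from about 0.4 to 0.875 m from the base axis. Payload 19.3 kg.
Tool frame: the origin (TCP) lies midway between the tips of the shut fingers; the grasp point (between the pads) lies 19 mm behind it; z points along the fingers, y is the line along which they close (so a half turn about z gives the same grasp; the last joint's range is limited). The gripper opens to 85 mm and grips with 20 to 120 N. Pads are 22 mm wide; open, the fingers measure 114 mm over their backs; the gripper's body (76 mm by 85 mm) begins 54 mm behind the grasp point. The pads swing forward as they close: fully open they stand 13 mm farther back than shut.
Start: joints at [-1.234, 0.521, -0.036, 1.599, 0.021, 1.021, -0.113], TCP at [0.247, 0.574, 0.231] pointing down, gripper open.
Joint ranges: [-2.91, 2.91], [-0.3, 2.13], [-1.5, 1.42], [0.17, 2.43], [-1.26, 4.41], [0.16, 1.93], [-2.52, 2.52]. Speed limits (rad/s): [1.89, 1.89, 2.39, 2.39, 3.01, 3.01, 3.01].

## Interface

Orientations are given as [roll, pitch, yaw] about the fixed x, y, z axes, in that order (R = Rz(yaw) Ry(pitch) Rx(roll)).
In Python, from workcell import telemetry, grab_frame, calibration, bot, outline_of, landmark_of gives the robot as it stands. The module is installed in compiled form; this text tells all that it offers.
- The arm moves only by the shell command python3 -m inch 'ROWS' [FORCE]. ROWS is JSON, a list of rows, each a list of 7 numbers: the shift along the tool's x, y, z in m, then the turn, a rotation vector about the tool's x, y, z in rad, then the closure, from 0 (fully open) to 1 (shut). A call has 1 to 5 rows; each row shifts and turns the commanded pose from where the row before left it, along the tool's axes as they then stand; what a row does not reach is not made up. A row lasts 1/10 s, in which the tool goes at most 50 mm and 8.59 degrees, less where a joint would pass 70% of its speed; a pose out of reach is approached as far as the arm can. A call is refused whole if a number of a shift passes 0.05 or a number of a turn 0.15, either way. A call with a gripper value outside its range is refused whole. The fingers move at their own pace and stop on an object; FORCE is the grip in N (left out, the last holds). Time passes only in rows, so rows that do not move let the fingers close. It gives the time, the measured TCP pose, the force, the opening and the grip force at its end, in the units of the state.
- telemetry.observe(): the state, without advancing time (a new reading comes with each control period).
- grab_frame(name): name is "side" or "top"; returns the picture (420x560x3 uint8, red, green, blue); there is no depth.
- calibration(name): a dict with "fovy" (degrees; the focal length in pixels is half the picture's height over the tangent of half this angle, whatever the lens; pixels are square), "cx", "cy" (the principal point, pixels), "pose" (4x4, takes a point from camera to world coordinates). Camera axes: x right, y down, z forward; pixel columns grow to the right and rows downward; lengths in m; the calibration is good to about 2 mm. A picture is of the moment at which its call begins. calibration takes no time and is no camera call.
- bot.job_done(): hands the job in; it is judged then, once.
Trained networks look in the newest picture that a camera, given by its name, has taken for a name from the list of things; names that differ only in an ending like _2 or _b are one class to them, and where a whole thing is asked for, a point or a joint stands for the part that bears it (a point fixed in the world has none). Each returns a list of dicts, best first, with "score" (0 to 1); they miss things now and then, are a little off and sometimes report something else, mostly with a low value. They report only what shows in the picture. A call takes as long as a camera call. They do not tell look-alikes from the thing itself.
- outline_of(label, camera): "region" (420x560 bool, what is visible of it) and "rect" ([left, top, right, bottom] in pixels, round what is visible of it).
- landmark_of(label, camera): "xy" ([column, row] in pixels: a listed point, or the origin of a listed thing).
The state is a dict: "clock": time; "qpos": joint angles; "qd": joint speeds; "joint_efforts": joint torques, N m; "position": TCP position; "tool_rot": TCP orientation; "force": force on the tool from outside, world axes, zero at the start; "moment": the same for the moment, N m; "grip_width": finger opening in m; "finger_force": force on a finger pad.
Only numpy, scipy, OpenCV 4.12 (cv2) and the standard library are available. Lean on these libraries where they do the work, as an engineer would, in place of code of your own. Each camera call takes 0.05 s, during which the arm holds its last target. There are 200 camera calls.

## Task

Set the paints out for painting: stand the blue, orange, olive-green and dark grey paint bottles each in the bottle stand of its own colour, upright and fully down in the cup. Don't tip any bottle over on the way, and leave the white paint bottle and the wide jar of red-orange paint where they are.

Things in the scene. Friction and masses are not known exactly. Their poses are not given: they have to be found in the camera images.
- bottle_blue: loose small round paint bottle: blue paint, black cap, white label round the lower part; upright, 27 mm diameter, 60 mm tall, 35 to 70 g; origin at the centre of its underside, z up. The paint's colour, not the cap's, tells which it is
- bottle_orange: loose small round paint bottle: orange paint, black cap, white label round the lower part; upright, 27 mm diameter, 60 mm tall, 35 to 70 g; origin at the centre of its underside, z up. The paint's colour, not the cap's, tells which it is
- bottle_green: loose small round paint bottle: olive-green paint, white cap, white label round the lower part; upright, 27 mm diameter, 60 mm tall, 35 to 70 g; origin at the centre of its underside, z up. The paint's colour, not the cap's, tells which it is
- bottle_grey: loose small round paint bottle: dark grey paint, red cap, white label round the lower part; upright, 27 mm diameter, 60 mm tall, 35 to 70 g; origin at the centre of its underside, z up. The paint's colour, not the cap's, tells which it is
- stand_blue: fixed round bottle stand: white foot of 64 mm diameter with a shallow open cup in blue, on the left half of the bench. The cup's flat floor is 6 mm and its rim 16 mm above the bench, inside diameter 44 mm, outside 52 mm (a bottle has 8 mm of play all round). Origin at the centre of the foot's underside, on the bench; z up
- stand_orange: fixed round bottle stand: white foot of 64 mm diameter with a shallow open cup in orange, on the left half of the bench. The cup's flat floor is 6 mm and its rim 16 mm above the bench, inside diameter 44 mm, outside 52 mm (a bottle has 8 mm of play all round). Origin at the centre of the foot's underside, on the bench; z up
- stand_green: fixed round bottle stand: white foot of 64 mm diameter with a shallow open cup in olive-green, on the left half of the bench. The cup's flat floor is 6 mm and its rim 16 mm above the bench, inside diameter 44 mm, outside 52 mm (a bottle has 8 mm of play all round). Origin at the centre of the foot's underside, on the bench; z up
- stand_grey: fixed round bottle stand: white foot of 64 mm diameter with a shallow open cup in dark grey, on the left half of the bench. The cup's flat floor is 6 mm and its rim 16 mm above the bench, inside diameter 44 mm, outside 52 mm (a bottle has 8 mm of play all round). Origin at the centre of the foot's underside, on the bench; z up
- bottle_white: loose bystander: small paint bottle with white paint and white cap, 27 mm diameter, 60 mm tall, among the other bottles; it stays where it is; origin at the centre of its underside
- jar_orange: loose bystander: wide jar of red-orange paint with a white lid, 74 mm diameter, 55 mm tall, among the bottles; it stays where it is; origin at the centre of its underside
Things that resemble listed ones, but are neither listed nor needed, are in the scene too. Leave any turquoise look-alike of the stand_green alone.

How it is judged:
By the outcome, as a careful person would: the job done as asked, in the order asked, and still so for the second after the job is handed in, with the robot touching nothing.
It also fails if it takes over 109 s, if anything falls off the work surface, if the arm or the gripper's body presses on something with over 40 N, if the wrist force passes 120 N, or if a joint passes its speed limit or range.

## Working session

There is one attempt and no reset: what is moved stays moved. The work goes in short steps, Python scripts to look and compute and a shell command to move; the robot and the scene stay as the last step left them, time stands still between calls to the robot, and variables do not carry over. Pictures are saved under pics/ and viewed, at most 14 in all, crops included, and the job is handed in when it is done.

```bash
mkdir -p pics
python3 - <<'E'
from workcell import *
import cv2,numpy as np
for n in("top","side"):
    cv2.imwrite(f"pics/{n}0.png",cv2.cvtColor(grab_frame(n),cv2.COLOR_RGB2BGR))
    c=calibration(n);print(n,c["fovy"],c["cx"],c["cy"],np.round(c["pose"],3).tolist())
s=telemetry.observe();print({k:np.round(v,3).tolist() for k,v in s.items()})
E
```

```text
top 48.013385906741696 274.17179077956786 206.87240506076483 [[0.013, -0.993, 0.117, 0.431], [-1.0, -0.013, -0.005, -0.035], [0.006, -0.117, -0.993, 1.318], [0.0, 0.0, 0.0, 1.0]]
side 50.59972294885834 282.81226491404726 222.38231222887322 [[0.899, 0.324, -0.295, 0.983], [0.439, -0.649, 0.622, -0.881], [0.01, -0.689, -0.725, 1.053], [0.0, 0.0, 0.0, 1.0]]
{'clock': 0.1, 'qpos': [-1.234, 0.522, -0.036, 1.6, 0.021, 1.021, -0.113], 'qd': [0.0, -0.002, -0.001, -0.003, 0.0, -0.001, -0.001], 'joint_efforts': [0.004, -92.848, 1.984, -37.053, 0.018, 0.005, 0.0], 'position': [0.247, 0.574, 0.231], 'tool_rot': [-3.141, 0.0, 2.735], 'force': [1.039, 0.051, -1.4], 'moment': [-0.002, -0.016, 0.058], 'finger_force': 0.0, 'grip_width': 0.085}
```

View pics/top0.png

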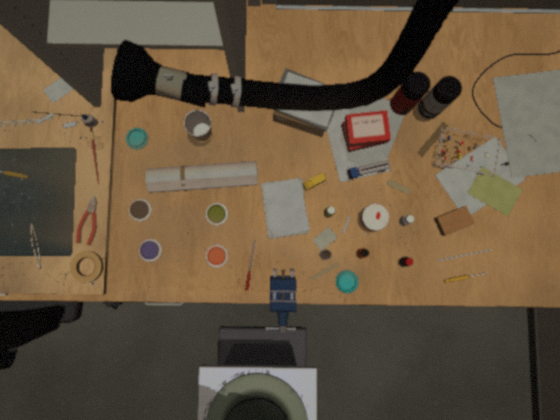

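View pics/side0.png

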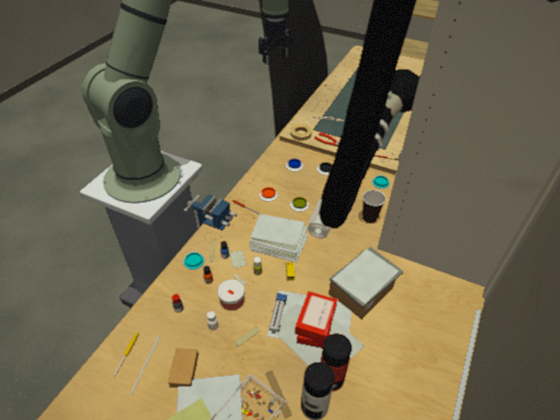

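The top view shows green at (330,211), blue (325,254), orange (362,253) and grey (406,262). The white bottle is at (407,220) and the jar at (375,217). The stands are grey (140,210), blue (150,250), green (217,214) and orange (217,256). Turquoise decoys are at (137,138) and (347,281). The hose hangs over x rows of about 95, beyond the work.

```bash
cat > h.py <<'E'
from workcell import *
import cv2,numpy as np
def ray(n,uv):
    c=calibration(n);f=210/np.tan(np.radians(c["fovy"])/2);P=np.array(c["pose"])
    d=P[:3,:3]@np.array([(uv[0]-c["cx"])/f,(uv[1]-c["cy"])/f,1]);return P[:3,3],d
def at(n,uv,z=0):
    o,d=ray(n,uv);return (o+d*(z-o[2])/d[2])[:2]
def tri(a,b):
    A=[];B=[]
    for n,uv in(("top",a),("side",b)):
        o,d=ray(n,uv);d/=np.linalg.norm(d);M=np.eye(3)-np.outer(d,d);A.append(M);B.append(M@o)
    return np.linalg.solve(sum(A),sum(B))
E
python3 - <<'E'
from h import *
for n in("top","side"):
    grab_frame(n)
    for l in [p+c for p in("bottle_","stand_") for c in("blue","orange","green","grey")]+["bottle_white","jar_orange"]:
        r=landmark_of(l,n)
        print(n,l,[(round(q["score"],2),np.round(q["xy"]).tolist(),np.round(at(n,q["xy"],0),3).tolist()) for q in r[:3]])
print("hose end",tri((130,70),(340,205)),"mouth",tri((130,70),(405,90)),"vise",tri((283,290),(212,208)))
for n in("top","side"):
    im=cv2.cvtColor(grab_frame(n),cv2.COLOR_RGB2BGR)
    c=im[190:300,260:430] if n=="top" else im[180:330,140:330]
    cv2.imwrite(f"pics/{n}c.png",cv2.resize(c,None,fx=4,fy=4,interpolation=2) )
E
```

```text
top bottle_blue [(0.46, [323.0, 256.0], [0.45, -0.178])]
top bottle_orange [(0.44, [363.0, 254.0], [0.457, -0.289])]
top bottle_green [(0.47, [327.0, 210.0], [0.58, -0.19])]
top bottle_grey [(0.6, [402.0, 262.0], [0.436, -0.399])]
top stand_blue [(0.58, [152.0, 252.0], [0.458, 0.296])]
top stand_orange [(0.94, [217.0, 258.0], [0.443, 0.117])]
top stand_green [(0.92, [136.0, 136.0], [0.787, 0.357]), (0.58, [346.0, 281.0], [0.382, -0.242]), (0.55, [218.0, 214.0], [0.565, 0.117])]
top stand_grey [(0.82, [140.0, 208.0], [0.579, 0.335]), (0.27, [216.0, 213.0], [0.568, 0.121])]
top bottle_white [(0.55, [327.0, 214.0], [0.57, -0.19]), (0.42, [405.0, 220.0], [0.555, -0.408])]
top jar_orange [(0.93, [373.0, 218.0], [0.559, -0.32])]
side bottle_blue [(0.64, [226.0, 258.0], [0.464, -0.187])]
side bottle_orange [(0.55, [209.0, 279.0], [0.462, -0.277])]
side bottle_green [(0.56, [260.0, 272.0], [0.582, -0.191]), (0.19, [231.0, 299.0], [0.555, -0.309])]
side bottle_grey [(0.54, [179.0, 308.0], [0.441, -0.399])]
side stand_blue [(0.65, [271.0, 194.0], [0.458, 0.127]), (0.58, [294.0, 168.0], [0.47, 0.293])]
side stand_orange [(0.68, [276.0, 197.0], [0.479, 0.122]), (0.62, [298.0, 206.0], [0.567, 0.114])]
side stand_green [(0.74, [378.0, 185.0], [0.779, 0.338]), (0.7, [299.0, 201.0], [0.56, 0.137]), (0.62, [195.0, 260.0], [0.387, -0.238])]
side stand_grey [(0.62, [323.0, 168.0], [0.565, 0.336])]
side bottle_white [(0.51, [215.0, 329.0], [0.564, -0.408])]
side jar_orange [(0.73, [232.0, 298.0], [0.555, -0.304])]
hose end [0.80375564 0.22456774 0.12503964] mouth [0.80603861 0.24919623 0.42682137] vise [ 0.35514527 -0.06997444  0.05989324]
```

View pics/topc.png

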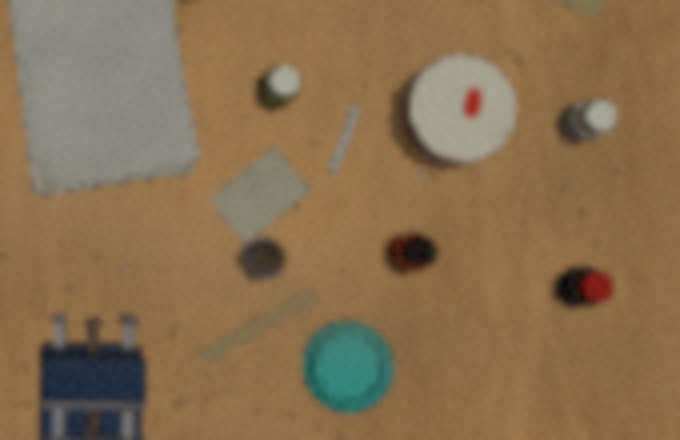

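View pics/sidec.png

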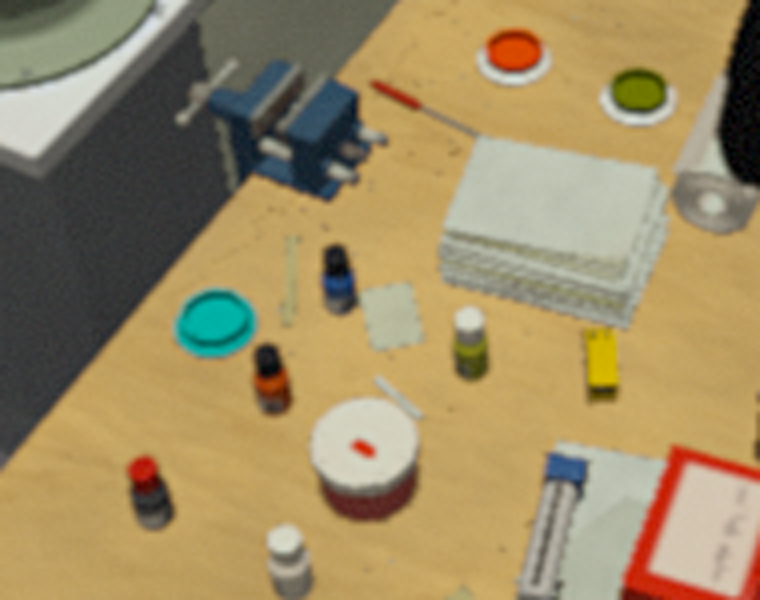

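The crops confirm that grey is the red-capped bottle, with white standing beyond it. They also show the vise beside blue and a paper stack about 7 cm left of green. Next I refine the positions and check the hose clearance.

Run:
```python
from h import *
o=lambda n,x,y:((x+.5)/4-.5+(260 if n=="top" else 140),(y+.5)/4-.5+(190 if n=="top" else 180))
for nm,t,s,z in(("green",(285,80),(469,318),.06),("orange",(420,251),(266,354),.06),("grey",(597,287),(144,467),.06),("blue",(266,256),(336,254),.06)):
    print(nm,np.round(at("top",o("top",*t),z),3),np.round(at("side",o("side",*s),z),3))
for n,g in(("top",dict(grey=(140,210),blue=(150,250),green=(217,214),orange=(217,256))),("side",dict(grey=(325,168),blue=(294,164),green=(300,203),orange=(269,193)))):
    hsv=cv2.cvtColor(grab_frame(n),cv2.COLOR_RGB2HSV);
    for k,(u,v) in g.items():
        w=hsv[v-12:v+13,u-14:u+15].astype(int);S=w[...,1];V=w[...,2]
        m=(V>130)&(S<75)
        import cv2 as c
        ys,xs=np.nonzero(m);p=np.c_[xs,ys].astype(np.float32)
        if len(p)<6: print(k,n,len(p));continue
        e=c.fitEllipse(c.convexHull(p));q=(e[0][0]+u-14,e[0][1]+v-12)
        print(n,k,len(p),np.round(q,1),np.round(e[1],1),np.round(at(n,q,.006),3))
c=calibration("side");P=np.linalg.inv(c["pose"]);f=210/np.tan(np.radians(c["fovy"])/2)
for uv in((130,70),(240,92),(310,95),(380,75),(430,15)):
    r=[]
    for z in(.2,.3,.4,.5,.6,.7):
        X=[*at("top",uv,z),z,1];p=P@X;r.append((z,round(X[0],2),round(X[1],2),int(f*p[0]/p[2]+c["cx"]),int(f*p[1]/p[2]+c["cy"])))
    print(uv,r)
```

```text
green [ 0.575 -0.193] [ 0.576 -0.192]
orange [ 0.461 -0.283] [ 0.464 -0.284]
grey [ 0.439 -0.4  ] [ 0.443 -0.4  ]
blue [ 0.457 -0.18 ] [ 0.46  -0.183]
top grey 84 [139.9 209.5] [21.5 22.4] [0.574 0.334]
top blue 89 [149.8 249.9] [22.2 23.1] [0.462 0.302]
top green 115 [216.3 213.6] [22.1 22.7] [0.565 0.12 ]
top orange 79 [216.8 255.8] [21.4 22.6] [0.448 0.116]
side grey 45 [322.1 170.7] [ 6.1 13.5] [0.571 0.316]
side blue 79 [294.1 164.5] [13.1 17.1] [0.464 0.302]
side green 98 [302.2 206.8] [14.2 28.2] [0.583 0.111]
side orange 79 [268.  194.8] [12.6 18.5] [0.453 0.113]
(130, 70) [(0.2, np.float64(0.9), np.float64(0.32), 424, 152), (0.3, np.float64(0.86), np.float64(0.29), 415, 127), (0.4, np.float64(0.81), np.float64(0.26), 405, 98), (0.5, np.float64(0.77), np.float64(0.22), 395, 66), (0.6, np.float64(0.73), np.float64(0.19), 382, 28), (0.7, np.float64(0.69), np.float64(0.16), 367, -14)]
(240, 92) [(0.2, np.float64(0.85), np.float64(0.05), 381, 201), (0.3, np.float64(0.81), np.float64(0.04), 373, 170), (0.4, np.float64(0.77), np.float64(0.03), 365, 137), (0.5, np.float64(0.73), np.
[... 421 characters left out ...]
(0.66), np.float64(-0.08), 310, 23)]
(380, 75) [(0.2, np.float64(0.9), np.float64(-0.3), 357, 301), (0.3, np.float64(0.85), np.float64(-0.27), 348, 260), (0.4, np.float64(0.81), np.float64(-0.25), 339, 215), (0.5, np.float64(0.77), np.float64(-0.23), 328, 164), (0.6, np.float64(0.73), np.float64(-0.2), 317, 109), (0.7, np.float64(0.69), np.float64(-0.18), 304, 46)]
(430, 15) [(0.2, np.float64(1.05), np.float64(-0.43), 411, 381), (0.3, np.float64(1.0), np.float64(-0.39), 398, 330), (0.4, np.float64(0.94), np.float64(-0.36), 385, 274), (0.5, np.float64(0.89), np.float64(-0.32), 370, 214), (0.6, np.float64(0.83), np.float64(-0.29), 354, 148), (0.7, np.float64(0.78), np.float64(-0.25), 336, 76)]
```

```bash
python3 -m inch '[[0,0,0,0,0,0.1455,0.35],[0,0,0,0,0,0.1455,0.35],[0,0,0,0,0,0.1455,0.35],[0,0,0,0,0,0.1455,0.35]]' 60
python3 -m inch '[[0,0,0,0,0,0.1455,0.35],[0,0,0,0,0,0.1455,0.35],[0,0,0,0,0,0.1455,0.35],[0,0,0,0,0,0.1455,0.35]]'
python3 -m inch '[[-0.04,0.035,0,0,0,0,0.35],[-0.04,0.035,0,0,0,0,0.35],[-0.04,0.035,0,0,0,0,0.35],[-0.04,0.035,0,0,0,0,0.35],[-0.04,0.035,0,0,0,0,0.35]]'
python3 -c "
from h import *
s=telemetry.observe();print(np.round(s['qpos'],3),np.round(s['position'],4),np.round(s['tool_rot'],4),s['grip_width'])"
```

```text
clock: 1.8
position: [0.2473, 0.574, 0.2313]
tool_rot: [3.142, -0.0, 2.147]
force: [0.0, 0.0, -0.4]
grip_width: 0.0551
finger_force: 0.0
clock: 2.2
position: [0.2473, 0.574, 0.2313]
tool_rot: [3.142, -0.0, 1.565]
force: [-0.5, 0.1, -0.6]
grip_width: 0.0554
finger_force: 0.0
clock: 2.7
position: [0.4129, 0.3843, 0.2315]
tool_rot: [3.141, -0.0, 1.571]
force: [0.9, 1.3, 0.7]
grip_width: 0.0555
finger_force: 0.0
[-1.064  0.438  0.288  1.776 -0.149  0.948 -0.714] [0.4129 0.3843 0.2315] [ 3.1414e+00 -4.0000e-04  1.5710e+00] 0.055527134312460855
```

```bash
python3 -m inch '[[-0.04,0.007,0,0,0,0,0.35],[-0.04,0.007,0,0,0,0,0.35],[-0.04,0.007,0,0,0,0,0.35],[-0.04,0.007,0,0,0,0,0.35],[-0.04,0.007,0,0,0,0,0.35]]'
python3 -m inch '[[-0.04,0,0,0,0,0,0.35],[-0.04,0,0,0,0,0,0.35],[-0.04,0,0,0,0,0,0.35],[-0.04,0,0,0,0,0,0.35],[-0.04,0,0,0,0,0,0.35]]'
python3 -m inch '[[-0.04,0,0,0,0,0,0.35],[-0.04,0,0,0,0,0,0.35],[-0.04,0,0,0,0,0,0.35],[-0.03,0,0,0,0,0,0.35],[0,0,0,0,0,0,0.35]]'
python3 -c "
from h import *
s=telemetry.observe();print(np.round(s['qpos'],3),np.round(s['position'],4),np.round(s['tool_rot'],4),s['grip_width'])"
```

```text
clock: 3.2
position: [0.447, 0.1843, 0.2315]
tool_rot: [3.141, -0.0, 1.571]
force: [1.4, -0.0, 0.1]
grip_width: 0.0555
finger_force: 0.0
clock: 3.7
position: [0.4468, -0.0157, 0.2316]
tool_rot: [3.141, -0.0, 1.571]
force: [0.4, -0.2, 0.5]
grip_width: 0.0557
finger_force: 0.0
clock: 4.2
position: [0.4464, -0.168, 0.2315]
tool_rot: [3.141, 0.001, 1.566]
force: [-0.2, 1.0, 0.6]
grip_width: 0.0558
finger_force: 0.0
[-0.157  0.315  0.49   1.997 -0.19   0.873  0.431] [ 0.4464 -0.168   0.2315] [3.1411e+00 1.4000e-03 1.5658e+00] 0.055818319556380704
```

```bash
python3 -m inch '[[-0.014,0.012,0.03,0,0,0,0.35],[0,0,0.04,0,0,0,0.35],[0,0,0.04,0,0,0,0.35],[0,0,0.02,0,0,0,0.35],[0,0,0,0,0,0,0.35]]'
python3 - <<'E'
from h import *
a=cv2.cvtColor(grab_frame("top"),cv2.COLOR_RGB2BGR)[200:300,260:360];b=cv2.cvtColor(grab_frame("side"),cv2.COLOR_RGB2BGR)[190:290,175:275]
cv2.imwrite("pics/a1.png",cv2.resize(np.hstack([a,b]),None,fx=4,fy=4,interpolation=2))
E
```

```text
clock: 4.7
position: [0.4577, -0.1774, 0.0992]
tool_rot: [-3.138, -0.001, 1.571]
force: [0.7, -0.6, 1.7]
grip_width: 0.0555
finger_force: 0.0
```

View pics/a1.png

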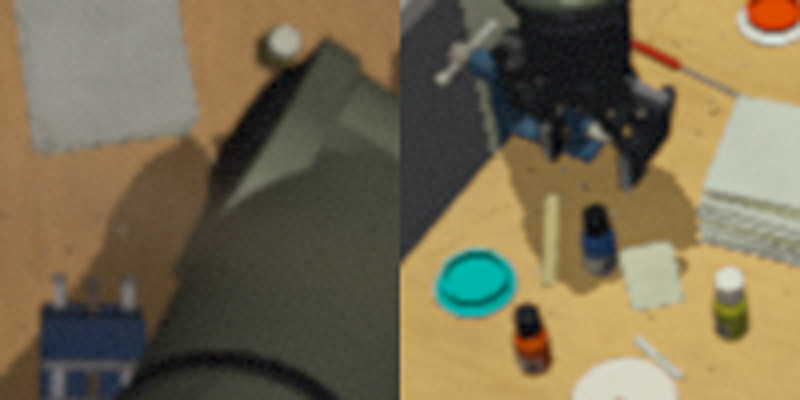

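The open fingers straddle the blue bottle: tips at crop (550,150) and (630,180), bottle at (597,240). Descending to grip.

```bash
python3 -m inch '[[-0.003,0,0.03,0,0,0,0.35],[0,0,0.03,0,0,0,0.35],[0,0,0.02,0,0,0,0.35],[0,0,0.007,0,0,0,0.35],[0,0,0,0,0,0,0.35]]'
python3 -m inch '[[0,0,0,0,0,0,1],[0,0,0,0,0,0,1],[0,0,0,0,0,0,1],[0,0,0,0,0,0,1],[0,0,0,0,0,0,1]]' 40
```

```text
clock: 5.3
position: [0.4594, -0.1812, 0.015]
tool_rot: [3.141, 0.0, 1.571]
force: [0.1, 0.4, 0.8]
grip_width: 0.0555
finger_force: 0.0
clock: 5.8
position: [0.4596, -0.1813, 0.0156]
tool_rot: [3.14, 0.0, 1.571]
force: [-2.3, 0.9, 12.8]
grip_width: 0.0263
finger_force: 38.4
```

```bash
python3 -m inch '[[0,0,-0.02,0,0,0,1],[0,0,-0.03,0,0,0,1],[0,0,-0.03,0,0,0,1],[0,0,-0.03,0,0,0,1],[0,0,-0.02,0,0,0,1]]'
python3 -m inch '[[0.02,0,0,0,0,0,1],[0.04,0,0,0,0,0,1],[0.04,0,0,0,0,0,1],[0.04,0,0,0,0,0,1],[0.04,0,0,0,0,0,1]]'
python3 -m inch '[[0.04,0,0,0,0,0,1],[0.04,0,0,0,0,0,1],[0.04,0,0,0,0,0,1],[0.04,0,0,0,0,0,1],[0.04,0,0,0,0,0,1]]'
python3 -m inch '[[0.04,0.003,0,0,0,0,1],[0.03,0,0,0,0,0,1],[0.02,0,0,0,0,0,1],[0.01,0,0,0,0,0,1],[0,0,0,0,0,0,1]]'
```

```text
clock: 6.3
position: [0.4594, -0.1813, 0.147]
tool_rot: [3.139, 0.0, 1.571]
force: [-0.8, -0.0, -1.4]
grip_width: 0.026
finger_force: 39.4
clock: 6.8
position: [0.4589, 0.0005, 0.1452]
tool_rot: [3.14, -0.001, 1.571]
force: [0.9, -1.1, -0.9]
grip_width: 0.0266
finger_force: 39.4
clock: 7.3
position: [0.4587, 0.2007, 0.1452]
tool_rot: [3.141, -0.001, 1.571]
force: [-0.7, -0.2, 0.2]
grip_width: 0.026
finger_force: 39.4
clock: 7.8
position: [0.4618, 0.2997, 0.1447]
tool_rot: [3.141, -0.0, 1.572]
force: [0.8, -0.4, 0.0]
grip_width: 0.0263
finger_force: 39.4
```

```bash
python3 -m inch '[[0.002,0.001,0.03,0,0,0,1],[0,0,0.03,0,0,0,1],[0,0,0.03,0,0,0,1],[0,0,0.01,0,0,0,1],[0,0,0,0,0,0,1]]'
python3 - <<'E'
from h import *
b=cv2.cvtColor(grab_frame("side"),cv2.COLOR_RGB2BGR)[100:220,230:370]
cv2.imwrite("pics/a2.png",cv2.resize(b,None,fx=5,fy=5,interpolation=2))
E
```

```text
clock: 8.3
position: [0.4629, 0.2994, 0.0439]
tool_rot: [-3.14, 0.002, 1.569]
force: [-0.0, 0.7, -1.0]
grip_width: 0.0259
finger_force: 39.5
```

View pics/a2.png

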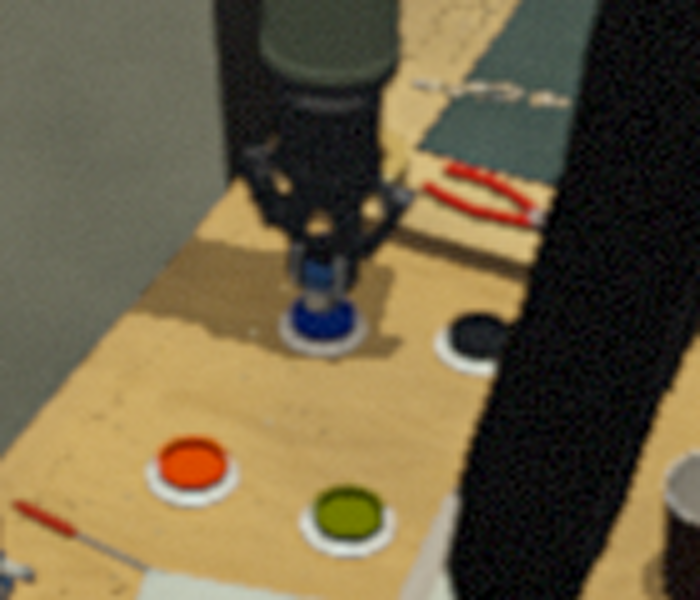

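The blue bottle (crop col 319) is centred over the blue cup (322,322). Lowering and releasing.

```bash
python3 -m inch '[[0.001,0,0.01,0,0,0,1],[0,0,0.007,0,0,0,1],[0,0,0.005,0,0,0,1],[0,0,0,0,0,0,1],[0,0,0,0,0,0,1]]'
```

```text
clock: 8.85
position: [0.463, 0.3018, 0.0223]
tool_rot: [-3.142, 0.0, 1.571]
force: [-1.3, 0.4, -0.6]
grip_width: 0.0261
finger_force: 39.6
```

```bash
python3 -m inch '[[0,0,0.001,0,0,0,0.8],[0,0,0,0,0,0,0.6],[0,0,0,0,0,0,0.35],[0,0,0,0,0,0,0.35],[0,0,0,0,0,0,0.35]]'
python3 -m inch '[[0,0,-0.02,0,0,0,0.35],[0,0,-0.03,0,0,0,0.35],[0,0,-0.03,0,0,0,0.35],[0,0,-0.04,0,0,0,0.35],[-0.02,0,-0.01,0,0,0,0.35]]'
python3 -m inch '[[-0.04,0,0,0,0,0,0.35],[-0.04,0,0,0,0,0,0.35],[-0.04,0,0,0,0,0,0.35],[-0.04,0,0,0,0,0,0.35],[-0.04,0,0,0,0,0,0.35]]'
python3 - <<'E'
from h import *
b=cv2.cvtColor(grab_frame("side"),cv2.COLOR_RGB2BGR)[100:220,230:370]
cv2.imwrite("pics/a3.png",cv2.resize(b,None,fx=4,fy=4,interpolation=2))
E
```

```text
clock: 9.35
position: [0.4629, 0.3018, 0.0213]
tool_rot: [3.142, 0.0, 1.571]
force: [0.0, 0.7, -0.9]
grip_width: 0.0555
finger_force: 0.0
clock: 9.85
position: [0.4639, 0.2842, 0.1545]
tool_rot: [3.138, -0.004, 1.574]
force: [-0.0, 0.0, 0.2]
grip_width: 0.0554
finger_force: 0.0
clock: 10.35
position: [0.4623, 0.0799, 0.1511]
tool_rot: [-3.141, 0.0, 1.571]
force: [1.0, -0.2, -0.3]
grip_width: 0.0555
finger_force: 0.0
```

View pics/a3.png

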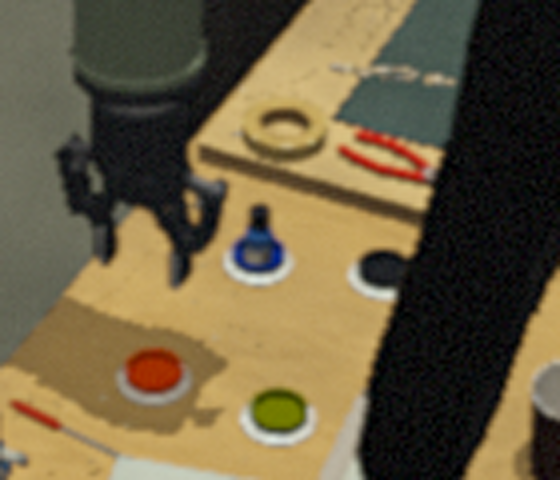

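Blue stands upright in its cup at crop (260,245). Next is orange at (.462,-.283).

```bash
python3 -m inch '[[-0.04,0,0,0,0,0,0.35],[-0.04,0,0,0,0,0,0.35],[-0.04,0,0,0,0,0,0.35],[-0.04,0,0,0,0,0,0.35],[-0.04,0,0,0,0,0,0.35]]'
python3 -m inch '[[-0.04,0,0,0,0,0,0.35],[-0.04,0,0,0,0,0,0.35],[-0.04,0,0,0,0,0,0.35],[-0.03,0,0,0,0,0,0.35],[-0.01,0,0,0,0,0,0.35]]'
python3 -m inch '[[0,0,0.02,0,0,0,0.35],[0,0,0.02,0,0,0,0.35],[0,0,0,0,0,0,0.35]]'
```

```text
clock: 10.9
position: [0.4624, -0.1199, 0.1511]
tool_rot: [-3.141, -0.0, 1.571]
force: [1.3, 0.0, 0.3]
grip_width: 0.0552
finger_force: 0.0
clock: 11.4
position: [0.4618, -0.2815, 0.1511]
tool_rot: [-3.141, 0.001, 1.567]
force: [0.8, -0.4, 0.3]
grip_width: 0.0554
finger_force: 0.0
clock: 11.7
position: [0.4617, -0.277, 0.1092]
tool_rot: [-3.138, -0.002, 1.571]
force: [-0.0, 1.1, 0.5]
grip_width: 0.0556
finger_force: 0.0
```

```bash
python3 -m inch '[[-0.004,0,0.02,0,0,0,0.35],[0,0,0.03,0,0,0,0.35],[0,0,0.025,0,0,0,0.35],[0,0,0.018,0,0,0,0.35],[0,0,0,0,0,0,0.35]]'
python3 -m inch '[[0,0,0,0,0,0,1],[0,0,0,0,0,0,1],[0,0,0,0,0,0,1],[0,0,0,0,0,0,1],[0,0,0,0,0,0,1]]'
```

```text
clock: 12.2
position: [0.4621, -0.2814, 0.0172]
tool_rot: [-3.139, -0.001, 1.571]
force: [-0.0, 0.4, 0.8]
grip_width: 0.0554
finger_force: 0.0
clock: 12.7
position: [0.4636, -0.2824, 0.0198]
tool_rot: [3.14, 0.001, 1.571]
force: [-1.3, 0.3, 6.1]
grip_width: 0.0261
finger_force: 38.8
```

```bash
python3 -m inch '[[0,0,-0.02,0,0,0,1],[0,0,-0.03,0,0,0,1],[0,0,-0.03,0,0,0,1],[0,0,-0.03,0,0,0,1],[0,0,-0.02,0,0,0,1]]'
python3 -m inch '[[0.02,-0.003,0,0,0,0,1],[0.04,-0.003,0,0,0,0,1],[0.04,-0.003,0,0,0,0,1],[0.04,-0.003,0,0,0,0,1],[0.04,0,0,0,0,0,1]]'
python3 -m inch '[[0.04,0,0,0,0,0,1],[0.04,0,0,0,0,0,1],[0.04,0,0,0,0,0,1],[0.04,0,0,0,0,0,1],[0.03,0,0,0,0,0,1]]'
python3 -m inch '[[0.02,0,0,0,0,0,1],[0.007,0,0,0,0,0,1],[0,0,0.03,0,0,0,1],[0,0,0.02,0,0,0,1],[0,0,0,0,0,0,1]]'
```

```text
clock: 13.2
position: [0.4634, -0.2824, 0.1514]
tool_rot: [3.139, 0.001, 1.571]
force: [1.4, 1.3, -1.2]
grip_width: 0.0261
finger_force: 39.4
clock: 13.7
position: [0.4506, -0.1007, 0.1493]
tool_rot: [3.14, -0.0, 1.57]
force: [0.9, 0.6, -1.1]
grip_width: 0.0258
finger_force: 39.4
clock: 14.2
position: [0.4508, 0.0905, 0.1493]
tool_rot: [3.14, -0.001, 1.572]
force: [0.4, 0.1, -1.1]
grip_width: 0.0262
finger_force: 39.4
clock: 14.7
position: [0.45, 0.1139, 0.0973]
tool_rot: [-3.139, 0.001, 1.57]
force: [-0.1, -0.3, 0.2]
grip_width: 0.0263
finger_force: 39.5
```

```bash
python3 -m inch '[[0.001,0,0.02,0,0,0,1],[0,0,0.02,0,0,0,1],[0,0,0.012,0,0,0,1],[0,0,0,0,0,0,1],[0,0,0,0,0,0,1]]'
python3 - <<'E'
from h import *
b=cv2.cvtColor(grab_frame("side"),cv2.COLOR_RGB2BGR)[120:230,220:350]
cv2.imwrite("pics/a4.png",cv2.resize(b,None,fx=5,fy=5,interpolation=2))
E
```

```text
clock: 15.2
position: [0.4513, 0.1156, 0.0472]
tool_rot: [3.141, -0.0, 1.57]
force: [-0.3, -0.0, 0.1]
grip_width: 0.0259
finger_force: 39.5
```

View pics/a4.png

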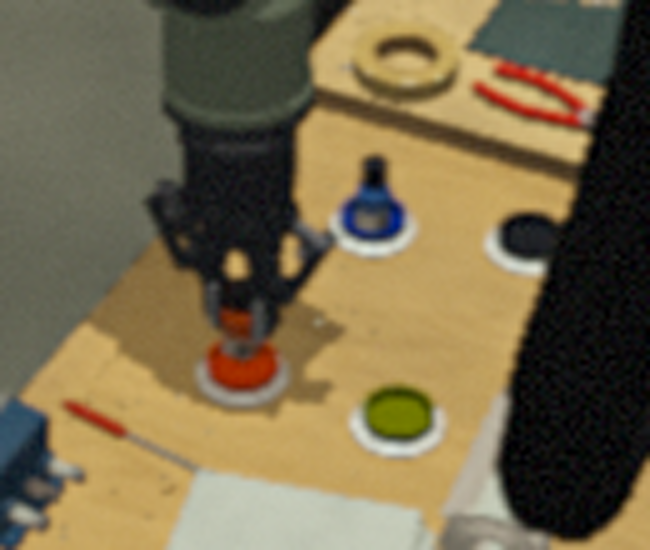

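The orange bottle (crop col 238) is over the orange cup (243,365). Lowering and releasing.

```bash
python3 -m inch '[[0,0.001,0.01,0,0,0,1],[0,0,0.007,0,0,0,1],[0,0,0.004,0,0,0,1],[0,0,0,0,0,0,1],[0,0,0,0,0,0,1]]'
```

```text
clock: 15.75
position: [0.4518, 0.1157, 0.025]
tool_rot: [-3.141, 0.0, 1.571]
force: [0.2, -0.1, -1.0]
grip_width: 0.0261
finger_force: 39.6
```

```bash
python3 -m inch '[[0,0,0.001,0,0,0,1],[0,0,0.001,0,0,0,1],[0,0,0,0,0,0,1]]'
```

```text
clock: 16.05
position: [0.4517, 0.1158, 0.0244]
tool_rot: [-3.141, -0.001, 1.57]
force: [-10.2, -2.0, 44.6]
grip_width: 0.026
finger_force: 43.9
```

```bash
python3 -m inch '[[0,0,-0.001,0,0,0,1],[0,0,0,0,0,0,0.8],[0,0,0,0,0,0,0.6],[0,0,0,0,0,0,0.35],[0,0,0,0,0,0,0.35]]'
python3 -m inch '[[0,0,0,0,0,0,0.35],[0,0,-0.02,0,0,0,0.35],[0,0,-0.03,0,0,0,0.35],[0,0,-0.04,0,0,0,0.35],[0,0,-0.04,0,0,0,0.35]]'
python3 -m inch '[[-0.03,0.012,0,0,0,0,0.35],[-0.04,0.016,0,0,0,0,0.35],[-0.04,0.016,0,0,0,0,0.35],[-0.04,0.016,0,0,0,0,0.35],[-0.04,0.016,0,0,0,0,0.35]]'
python3 -m inch '[[-0.04,0.016,0,0,0,0,0.35],[-0.04,0.016,0,0,0,0,0.35],[-0.03,0.012,0,0,0,0,0.35],[-0.008,0.002,0,0,0,0,0.35],[0,0,0,0,0,0,0.35]]'
python3 -m inch '[[0,0,0.02,0,0,0,0.35],[0,0,0.02,0,0,0,0.35],[0,0,0,0,0,0,0.35]]'
python3 - <<'E'
from h import *
b=cv2.cvtColor(grab_frame("side"),cv2.COLOR_RGB2BGR)[150:290,200:340]
cv2.imwrite("pics/a5.png",cv2.resize(b,None,fx=4,fy=4,interpolation=2))
E
```

```text
clock: 16.55
position: [0.4519, 0.1158, 0.0241]
tool_rot: [-3.141, 0.0, 1.571]
force: [-0.1, -0.4, 0.3]
grip_width: 0.0553
finger_force: 0.0
clock: 17.05
position: [0.4515, 0.1155, 0.1555]
tool_rot: [-3.141, 0.001, 1.57]
force: [0.5, -0.2, -0.0]
grip_width: 0.0558
finger_force: 0.0
clock: 17.55
position: [0.5283, -0.0758, 0.1543]
tool_rot: [3.142, -0.0, 1.571]
force: [0.7, 1.2, 1.0]
grip_width: 0.0557
finger_force: 0.0
clock: 18.05
position: [0.5735, -0.1935, 0.1539]
tool_rot: [-3.141, 0.0, 1.569]
force: [0.3, 0.4, 0.3]
grip_width: 0.0557
finger_force: 0.0
clock: 18.35
position: [0.5726, -0.19, 0.1123]
tool_rot: [-3.138, -0.002, 1.572]
force: [0.6, 0.5, -0.0]
grip_width: 0.0557
finger_force: 0.0
```

View pics/a5.png

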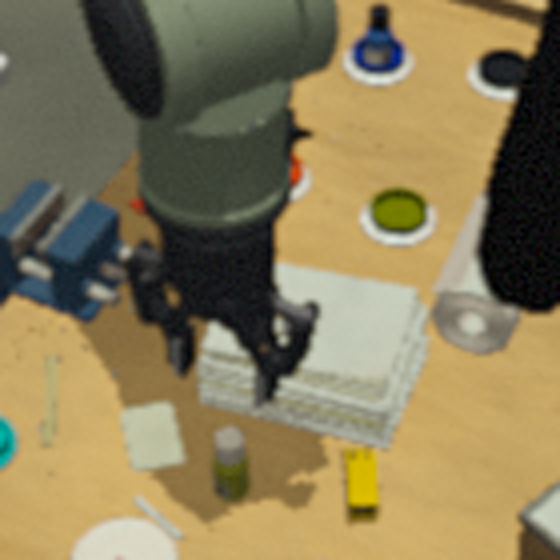

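The fingers (180,365) and (262,390) straddle the green bottle at (230,465), and the stack lies behind them.

```bash
python3 -m inch '[[-0.002,0.002,0.02,0,0,0,0.35],[0,0,0.03,0,0,0,0.35],[0,0,0.025,0,0,0,0.35],[0,0,0.02,0,0,0,0.35],[0,0,0,0,0,0,0.35]]'
python3 -m inch '[[0,0,0,0,0,0,1],[0,0,0,0,0,0,1],[0,0,0,0,0,0,1],[0,0,0,0,0,0,1],[0,0,0,0,0,0,1]]'
```

```text
clock: 18.9
position: [0.5751, -0.1931, 0.0183]
tool_rot: [-3.139, -0.001, 1.572]
force: [0.1, -0.3, 0.5]
grip_width: 0.0556
finger_force: 0.0
clock: 19.4
position: [0.5768, -0.1942, 0.0211]
tool_rot: [3.139, 0.0, 1.571]
force: [-1.0, 0.9, 7.0]
grip_width: 0.0264
finger_force: 38.8
```

```bash
python3 -m inch '[[0,0,-0.02,0,0,0,1],[0,0,-0.03,0,0,0,1],[0,0,-0.03,0,0,0,1],[0,0,-0.03,0,0,0,1],[0,0,-0.02,0,0,0,1]]'
python3 -m inch '[[0.02,-0.003,0,0,0,0,1],[0.04,-0.003,0,0,0,0,1],[0.04,-0.003,0,0,0,0,1],[0.04,-0.002,0,0,0,0,1],[0.04,0,0,0,0,0,1]]'
python3 -m inch '[[0.04,0,0,0,0,0,1],[0.04,0,0,0,0,0,1],[0.03,0,0,0,0,0,1],[0.02,0,0,0,0,0,1],[0.003,0,0,0,0,0,1]]'
python3 -m inch '[[0,0,0.03,0,0,0,1],[0,0,0.03,0,0,0,1],[0,0,0.03,0,0,0,1],[0,0,0.01,0,0,0,1],[0,0,0,0,0,0,1]]'
python3 - <<'E'
from h import *
b=cv2.cvtColor(grab_frame("side"),cv2.COLOR_RGB2BGR)[120:230,220:350]
cv2.imwrite("pics/a6.png",cv2.resize(b,None,fx=5,fy=5,interpolation=2))
E
```

```text
clock: 19.9
position: [0.5766, -0.1944, 0.1527]
tool_rot: [3.138, 0.001, 1.571]
force: [-0.5, -0.2, -1.1]
grip_width: 0.0257
finger_force: 39.4
clock: 20.4
position: [0.5648, -0.0126, 0.1507]
tool_rot: [3.14, -0.001, 1.57]
force: [2.1, -1.2, -1.3]
grip_width: 0.0256
finger_force: 39.4
clock: 20.9
position: [0.5649, 0.122, 0.1503]
tool_rot: [3.141, -0.002, 1.574]
force: [-0.8, -0.4, -0.6]
grip_width: 0.0257
finger_force: 39.4
clock: 21.4
position: [0.5647, 0.118, 0.0491]
tool_rot: [-3.141, 0.001, 1.57]
force: [0.3, -0.4, 0.7]
grip_width: 0.0261
finger_force: 39.5
```

View pics/a6.png

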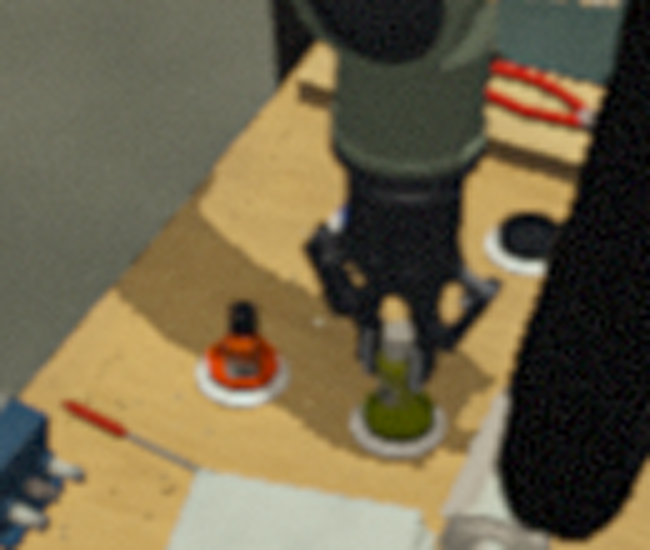

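Orange is seated upright, and green (col 397) is centred over its cup (398,412).

```bash
python3 -m inch '[[0,0,0.01,0,0,0,1],[0,0,0.007,0,0,0,1],[0,0,0.004,0,0,0,1],[0,0,0,0,0,0,1],[0,0,0,0,0,0,1]]'
python3 -m inch '[[0,0,0.001,0,0,0,1],[0,0,0,0,0,0,1]]'
```

```text
clock: 21.95
position: [0.565, 0.1188, 0.0284]
tool_rot: [3.142, 0.0, 1.571]
force: [0.1, -0.3, -0.7]
grip_width: 0.0259
finger_force: 39.5
clock: 22.15
position: [0.565, 0.1189, 0.0274]
tool_rot: [3.141, -0.0, 1.571]
force: [0.9, 0.6, -1.1]
grip_width: 0.0264
finger_force: 39.5
```

```bash
python3 -m inch '[[0,0,0.001,0,0,0,1],[0,0,0,0,0,0,1],[0,0,0,0,0,0,0.8],[0,0,0,0,0,0,0.6],[0,0,0,0,0,0,0.35]]'
python3 -m inch '[[0,0,0,0,0,0,0.35],[0,0,-0.02,0,0,0,0.35],[0,0,-0.03,0,0,0,0.35],[0,0,-0.04,0,0,0,0.35],[0,0,-0.04,0,0,0,0.35]]'
python3 -m inch '[[-0.03,-0.01,0,0,0,0,0.35],[-0.04,-0.01,0,0,0,0,0.35],[-0.04,-0.01,0,0,0,0,0.35],[-0.04,-0.01,0,0,0,0,0.35],[-0.04,-0.01,0,0,0,0,0.35]]'
python3 -m inch '[[-0.04,-0.01,0,0,0,0,0.35],[-0.04,-0.01,0,0,0,0,0.35],[-0.04,-0.01,0,0,0,0,0.35],[-0.04,-0.01,0,0,0,0,0.35],[-0.04,-0.01,0,0,0,0,0.35]]'
python3 -m inch '[[-0.04,-0.01,0,0,0,0,0.35],[-0.04,-0.01,0,0,0,0,0.35],[-0.04,-0.004,0,0,0,0,0.35],[-0.009,0,0,0,0,0,0.35],[0,0,0,0,0,0,0.35]]'
python3 -m inch '[[0,0,0.02,0,0,0,0.35],[0,0,0.02,0,0,0,0.35],[0,0,0,0,0,0,0.35]]'
python3 - <<'E'
from h import *
b=cv2.cvtColor(grab_frame("side"),cv2.COLOR_RGB2BGR)[170:340,130:330]
cv2.imwrite("pics/a7.png",cv2.resize(b,None,fx=3,fy=3,interpolation=2))
E
```

```text
clock: 22.65
position: [0.565, 0.1188, 0.0264]
tool_rot: [3.141, -0.0, 1.571]
force: [-0.1, -0.3, 0.8]
grip_width: 0.0475
finger_force: 0.0
clock: 23.15
position: [0.5646, 0.1186, 0.1575]
tool_rot: [-3.141, 0.0, 1.571]
force: [0.5, 0.7, -0.1]
grip_width: 0.0554
finger_force: 0.0
clock: 23.65
position: [0.5143, -0.0726, 0.1564]
tool_rot: [3.141, 0.0, 1.571]
force: [0.5, -1.0, -0.4]
grip_width: 0.0555
finger_force: 0.0
clock: 24.15
position: [0.4643, -0.2727, 0.1563]
tool_rot: [3.141, -0.0, 1.571]
force: [-0.0, -0.0, 1.0]
grip_width: 0.0557
finger_force: 0.0
clock: 24.65
position: [0.4402, -0.4016, 0.1561]
tool_rot: [-3.141, 0.0, 1.568]
force: [-0.1, 1.6, -0.0]
grip_width: 0.0552
finger_force: 0.0
clock: 24.95
position: [0.4406, -0.3977, 0.1143]
tool_rot: [-3.139, -0.003, 1.572]
force: [0.1, 1.1, -0.3]
grip_width: 0.0557
finger_force: 0.0
```

View pics/a7.png

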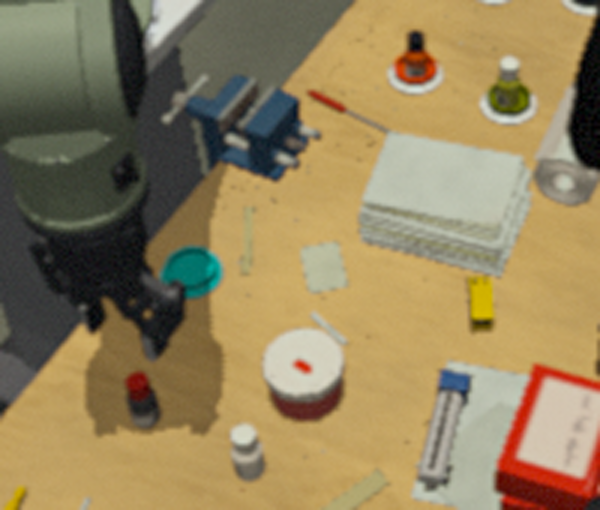

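Green and orange are seated. The grey bottle (140,400) stands below the fingers (92,315) and (152,345).

```bash
python3 -m inch '[[-0.002,0.001,0.02,0,0,0,0.35],[0,0,0.03,0,0,0,0.35],[0,0,0.025,0,0,0,0.35],[0,0,0.021,0,0,0,0.35],[0,0,0,0,0,0,0.35]]'
python3 -m inch '[[0,0,0,0,0,0,1],[0,0,0,0,0,0,1],[0,0,0,0,0,0,1],[0,0,0,0,0,0,1],[0,0,0,0,0,0,1]]'
```

```text
clock: 25.5
position: [0.4416, -0.4009, 0.0192]
tool_rot: [-3.14, -0.002, 1.572]
force: [-0.1, 0.4, -0.2]
grip_width: 0.0556
finger_force: 0.0
clock: 26.0
position: [0.4427, -0.4026, 0.0221]
tool_rot: [3.14, 0.001, 1.571]
force: [-1.6, 1.0, 7.4]
grip_width: 0.0261
finger_force: 38.8
```

```bash
python3 -m inch '[[0,0,-0.02,0,0,0,1],[0,0,-0.03,0,0,0,1],[0,0,-0.03,0,0,0,1],[0,0,-0.03,0,0,0,1],[0,0,-0.02,0,0,0,1]]'
python3 -m inch '[[0.02,0.003,0,0,0,0,1],[0.04,0.007,0,0,0,0,1],[0.04,0.007,0,0,0,0,1],[0.04,0.007,0,0,0,0,1],[0.04,0.007,0,0,0,0,1]]'
python3 -m inch '[[0.04,0.007,0,0,0,0,1],[0.04,0.007,0,0,0,0,1],[0.04,0.007,0,0,0,0,1],[0.04,0.007,0,0,0,0,1],[0.04,0.007,0,0,0,0,1]]'
python3 -m inch '[[0.04,0.007,0,0,0,0,1],[0.04,0.007,0,0,0,0,1],[0.04,0.007,0,0,0,0,1],[0.04,0.007,0,0,0,0,1],[0.04,0.007,0,0,0,0,1]]'
python3 -m inch '[[0.04,0.007,0,0,0,0,1],[0.04,0.007,0,0,0,0,1],[0.03,0.007,0,0,0,0,1],[0.02,0.004,0,0,0,0,1],[0,0,0,0,0,0,1]]'
```

```text
clock: 26.5
position: [0.4425, -0.4026, 0.1537]
tool_rot: [3.139, 0.002, 1.571]
force: [1.2, -0.6, -1.3]
grip_width: 0.0259
finger_force: 39.4
clock: 27.0
position: [0.4733, -0.2206, 0.1516]
tool_rot: [3.14, 0.0, 1.571]
force: [0.9, -1.6, -0.7]
grip_width: 0.0258
finger_force: 39.4
clock: 27.5
position: [0.5083, -0.0203, 0.1516]
tool_rot: [3.14, -0.001, 1.571]
force: [0.6, -0.5, 0.3]
grip_width: 0.0261
finger_force: 39.4
clock: 28.0
position: [0.5432, 0.1798, 0.1517]
tool_rot: [3.14, -0.001, 1.571]
force: [0.8, -0.1, -0.1]
grip_width: 0.0265
finger_force: 39.4
clock: 28.5
position: [0.5677, 0.3114, 0.1511]
tool_rot: [3.141, -0.002, 1.575]
force: [-1.1, -0.2, -0.5]
grip_width: 0.0263
finger_force: 39.4
```

```bash
python3 -m inch '[[0.02,0.006,0,0,0,0,1],[0.004,0,0.02,0,0,0,1],[0,0,0.03,0,0,0,1],[0,0,0.03,0,0,0,1],[0,0,0.02,0,0,0,1]]'
python3 -m inch '[[0,0,0,0,0,0,1]]'
python3 - <<'E'
from h import *
a=cv2.cvtColor(grab_frame("top"),cv2.COLOR_RGB2BGR)[180:280,100:240]
b=cv2.cvtColor(grab_frame("side"),cv2.COLOR_RGB2BGR)[100:200,250:390]
cv2.imwrite("pics/a8.png",cv2.resize(np.vstack([a,b]),None,fx=3,fy=3,interpolation=2))
E
```

```text
clock: 29.0
position: [0.5735, 0.3311, 0.0496]
tool_rot: [-3.141, 0.0, 1.57]
force: [0.1, -0.4, -0.1]
grip_width: 0.0264
finger_force: 39.4
clock: 29.1
position: [0.5729, 0.3306, 0.0489]
tool_rot: [-3.139, 0.002, 1.57]
force: [0.4, -0.2, -0.7]
grip_width: 0.0261
finger_force: 39.4
```

View pics/a8.png

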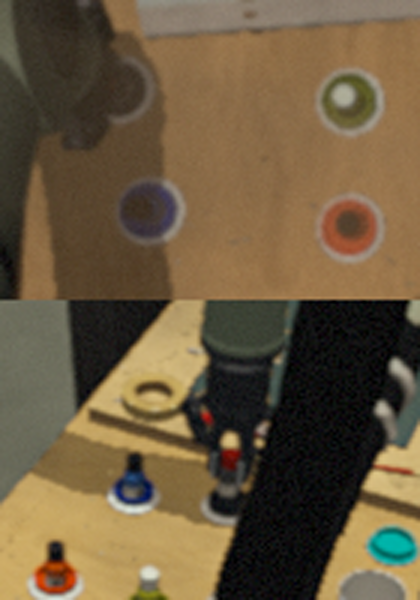

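Blue, orange and green are seated, and grey hangs over the grey cup (lower crop 225,500). Lowering.

```bash
python3 -m inch '[[0.002,0.001,0.01,0,0,0,1],[0,0,0.007,0,0,0,1],[0,0,0.004,0,0,0,1],[0,0,0,0,0,0,1],[0,0,0,0,0,0,1]]'
python3 -m inch '[[0,0,0.0005,0,0,0,1],[0,0,0,0,0,0,1]]'
```

```text
clock: 29.7
position: [0.575, 0.3337, 0.0294]
tool_rot: [3.142, 0.0, 1.571]
force: [-0.4, 0.2, -0.2]
grip_width: 0.0259
finger_force: 39.4
clock: 29.9
position: [0.5751, 0.3338, 0.029]
tool_rot: [3.141, -0.0, 1.571]
force: [-0.9, 0.4, -0.3]
grip_width: 0.026
finger_force: 39.4
```

```bash
python3 -m inch '[[0,0,0.001,0,0,0,1],[0,0,0.0005,0,0,0,1],[0,0,0,0,0,0,1],[0,0,0,0,0,0,0.8],[0,0,0,0,0,0,0.6]]'
python3 -m inch '[[0,0,0,0,0,0,0.35],[0,0,0,0,0,0,0.35],[0,0,-0.02,0,0,0,0.35],[0,0,-0.03,0,0,0,0.35],[0,0,-0.04,0,0,0,0.35]]'
python3 -m inch '[[0,0,-0.04,0,0,0,0.35],[-0.03,-0.04,-0.02,0,0,0,0.35],[-0.03,-0.04,0,0,0,0,0.35],[-0.03,-0.03,0,0,0,0,0.35],[-0.03,0,0,0,0,0,0.35]]'
python3 -m inch '[[-0.04,0,0,0,0,0,0.35],[-0.04,0,0,0,0,0,0.35],[-0.04,0,0,0,0,0,0.35],[-0.04,0,0,0,0,0,0.35],[-0.04,0,0,0,0,0,0.35]]'
python3 -m inch '[[-0.03,0,0,0,0,0,0.35],[0,0,0,0,0,0,0.35],[0,0,0,0,0,0,0.35]]'
python3 - <<'E'
from h import *
a=cv2.cvtColor(grab_frame("top"),cv2.COLOR_RGB2BGR)[180:290,100:240]
b=cv2.cvtColor(grab_frame("side"),cv2.COLOR_RGB2BGR)[130:240,230:370]
cv2.imwrite("pics/a9.png",cv2.resize(np.hstack([a,b]),None,fx=2.8,fy=2.8,interpolation=2))
E
```

```text
clock: 30.4
position: [0.5751, 0.3339, 0.0276]
tool_rot: [3.141, -0.0, 1.571]
force: [0.6, 0.7, 0.4]
grip_width: 0.0339
finger_force: 0.0
clock: 30.9
position: [0.5741, 0.3333, 0.117]
tool_rot: [-3.139, 0.002, 1.571]
force: [0.3, 0.4, 0.1]
grip_width: 0.0555
finger_force: 0.0
clock: 31.4
position: [0.4643, 0.2155, 0.176]
tool_rot: [-3.14, -0.001, 1.573]
force: [1.7, -0.6, -0.1]
grip_width: 0.0556
finger_force: 0.0
clock: 31.9
position: [0.4676, 0.0145, 0.176]
tool_rot: [3.141, -0.0, 1.571]
force: [0.7, 0.2, 0.0]
grip_width: 0.0558
finger_force: 0.0
clock: 32.2
position: [0.4678, -0.0143, 0.1759]
tool_rot: [3.141, -0.0, 1.569]
force: [-1.0, 0.1, -0.1]
grip_width: 0.0556
finger_force: 0.0
```

View pics/a9.png

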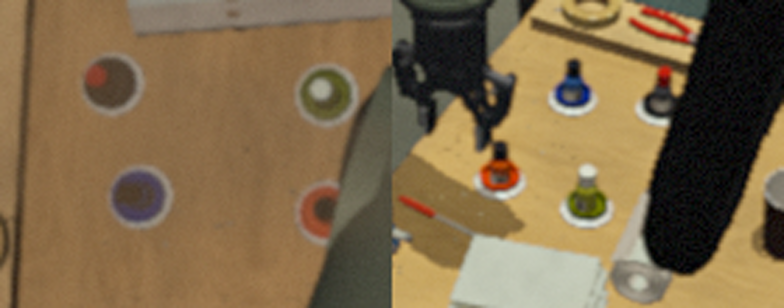

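All four bottles stand upright in the cups of their own colour: top crop grey (110,83), blue (138,195), green (327,95) and orange (322,210). The side view agrees, and the gripper is clear.

```bash
python3 -c "
from workcell import bot
print(bot.job_done())"
```

```text
the job is handed in; nothing more can be done
None
```

The blue, orange, olive-green and dark grey bottles each stand upright in the stand of their own colour, the white bottle and the jar were not touched, and I handed the job in at about 32 s on the robot's clock.

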